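Put away the stones and dops at the gem cutter's bench

ROBOT

A 6-joint arm with a two-finger parallel gripper is mounted at the origin on the work surface. World frame = base frame: x ahead of the robot, y to its left, z up, the work surface at z = 0. Lengths are in m, angles in rad, forces in N, time in s.
With the tool pointing down it reaches from about 0.375 to 0.9 m from the base axis. Payload 3.1 kg.
Tool frame: the origin (TCP) lies between the finger pads, 19 mm behind the fingertips; this is the grasp point; z points along the fingers, y is the line along which they close (so a half turn about z gives the same grasp; the last joint's range is limited). The gripper opens to 85 mm and grips with 20 to 120 N. Pads are 22 mm wide; open, the fingers measure 114 mm over their backs; the gripper's body (76 mm by 85 mm) begins 54 mm behind the grasp point. The pads swing forward as they close: fully open they stand 13 mm farther back than shut.
Start: joints at [-1.488, 0.527, 1.433, -0, 1.181, -0.178], TCP at [0.162, -0.604, 0.25] pointing down, gripper open.
Joint ranges: [-3.08, 3.08], [-0.75, 2.2], [0.22, 2.44], [-1.43, 4.57], [0, 2.65], [-2.85, 2.85]. Speed limits (rad/s): [2.79, 2.79, 3.14, 3.14, 3.14, 3.14].

INTERFACE

Orientations are given as a unit quaternion [x, y, z, w].
In Python, from station import readout, imaging, order gives the robot as it stands.
- The arm moves only by the tool move_arm, never from a script. Its argument "rows" is a list of rows, each a list of 7 numbers: the turn, a rotation vector about the tool's x, y, z in degrees, then the shift along the tool's x, y, z in mm, then the closure, from 0 (fully open) to 1 (shut). A call has 1 to 12 rows; each row is the pose to reach, as a shift and turn from the pose commanded when the call began, along the tool's axes at that moment; what a row does not reach only later rows make up. A row lasts 1/12 s, in which the tool goes at most 41.7 mm and 7.16 degrees, less where a joint would pass 70% of its speed; a pose out of reach is approached as far as the arm can. A call with a gripper value outside its range is refused whole. The fingers move at their own pace and stop on an object; "squeeze" is the grip in N (left out, the last holds). Time passes only in rows, so rows that repeat a pose let the fingers close. It gives the time, the measured TCP pose, the force, the opening and the grip force at its end, in the units of the state.
- readout.sense(): the state, without advancing time (a new reading comes with each control period).
- imaging.snapshot(name): name is "scene" or "top"; returns a dict with "img" (400x640x3 uint8, red, green, blue), "z_map" (400x640 float32, m along the optical axis (not along the pixel's ray), 0 where there is no reading), "fovy" (degrees; the focal length in pixels is half the picture's height over the tangent of half this angle, whatever the lens; pixels are square), "cx", "cy" (the principal point, pixels), "rvec" (rotation vector, rad) and "tvec" (3), from world to camera coordinates, as OpenCV has them. Camera axes: x right, y down, z forward; pixel columns grow to the right and rows downward; lengths in m; the calibration is good to about 2 mm. A picture is of the moment at which its call begins.
- order.sign_off(): hands the job in; it is judged then, once.
The state is a dict: "t": time; "q": joint angles; "qd": joint speeds; "tau": joint torques, N m; "tcp_pos": TCP position; "tool_rot": TCP orientation; "force": force on the tool from outside, world axes, zero at the start; "ft_torque": the same for the moment, N m; "finger_gap": opening from 0.0 (shut) to 1.0 (fully open); "gripper_force": force on a finger pad.
Only numpy, scipy, OpenCV 4.12 (cv2) and the standard library are available. Lean on these libraries where they do the work, as an engineer would, in place of code of your own. Each camera call takes 0.05 s, during which the arm holds its last target. There are 200 camera calls.

TASK

Clear the gem cutter's bench: stand both brass dops upright in the shallow wooden tray, put both rough stones in the round steel pan, and put the finished cut stone in the dark wooden case, which you open by sliding its cover back and leave fully shut again with the stone inside. Set the cut stone down gently; do not let it drop.

Things in the scene. Friction and masses are not known exactly. Their poses are not given: they have to be found in the camera images.
- cut_stone: Finished faceted green gemstone, step cut: a neat oblong with cut corners, 44 mm (its x) by 30 mm (its y), 24 mm high, lying on its flat table face and narrowing upward in regular sloping facets to a ridge. Its straight girdle, the widest part and the grip (30 mm across y), is 8 to 13 mm above the origin. Origin: centre of its underside, z up. 42 g.
- rough_a: Rough stone of the same green material: an irregular peaked lump about 46 mm (its x) by 34 mm (its y), 33 mm high, with two upright parallel sawn faces 34 mm apart that face its +y and -y (the grip). Origin: middle of its underside. About 75 g.
- rough_b: The other rough stone, green: an irregular lump, flatter, about 41 mm (its x) by 30 mm (its y), 24 mm high, with two upright parallel sawn faces 30 mm apart that face its +y and -y (the grip). Origin: middle of its underside. About 50 g.
- dop_small: Brass dop (stone holder) standing on its flat head: round head 22 mm across, 6 mm thick at the bottom, narrowing by 14 mm height to an upright round shank of 10 mm diameter that ends 62 mm above the origin. Grip the shank. Origin: centre of the underside of the head, z up along the shank. About 50 g.
- dop_large: Brass dop like the small one, but its head is 28 mm across; shank of 10 mm diameter, 62 mm high overall, standing on its head. Origin: centre of the underside of the head, z up along the shank. About 65 g.
- case: Dark wooden case with a sliding cover, fixed to the bench, 150 mm (its x) by 114 mm (its y). Walls 5 mm thick, the sides (+y, -y) 46 mm high, the ends 36 mm. Inside 140 by 104 mm, grey floor 6 mm above the origin, 30 mm deep below the cover. The cover slides towards the case's +x, away from the robot, and opens the -x part. Origin: centre of its underside.
- case_cover (a joint): How far the cover of the case is slid open towards the case's +x, in m: 0 is shut, 0.09 is the stop. It may start up to 12 mm ajar. When open by q, the mouth reaches from the case's x = -70 mm to -75 mm + q. It moves with about 1 to 2 N and stays where it is left.
- cover_grip (a point): Middle of the wooden grip bar on top of the cover: 12 mm thick along the case's x, 50 mm long along its y, 14 mm tall (42 to 56 mm above the bench). This point is 49 mm above the bench and moves with the cover; cover shut, it lies at x = -55 mm, y = 0 in the case's frame. Axes as the case's.
- rough_pan: Round shallow steel pan, fixed to the bench, 156 mm across the rim and 22 mm high, walls slightly flared, inner floor about 136 mm across, 3 mm above the origin. Origin: centre of its underside.
- dop_tray: Shallow open tray of pale wood, fixed to the bench, 100 mm (its x) by 140 mm (its y), 18 mm high, walls 6 mm thick, floor 6 mm above the origin (88 by 128 mm inside). Origin: centre of its underside.

How it is judged:
At the end, for the whole second after the job is handed in: Cut stone inside the case (within 60 mm in x, 46 mm in y of its centre, under 30 mm high), cover within 5 mm of shut; both rough stones within 62 mm of the pan's centre, under 35 mm high; both dops on the tray's floor inside its walls, upright to 0.12 rad; all at rest (under 0.02 m/s) (x of cut_stone in the frame of case between -0.06 and 0.06 m and y of cut_stone in the frame of case between -0.046 and 0.046 m and z of cut_stone in the frame of case between 0.002 and 0.03 m and value of joint case_cover below 0.005 m and horizontal distance between each of rough_a, rough_b and rough_pan below 0.062 m and z of each of rough_a, rough_b in the frame of rough_pan below 0.035 m and x of dop_small in the frame of dop_tray between -0.042 and 0.042 m and y of dop_small in the frame of dop_tray between -0.062 and 0.062 m and z of dop_small in the frame of dop_tray between 0.003 and 0.012 m and angle between each of dop_small, dop_large's own z axis and vertical below 0.12 rad and x of dop_large in the frame of dop_tray between -0.042 and 0.042 m and y of dop_large in the frame of dop_tray between -0.062 and 0.062 m and z of dop_large in the frame of dop_tray between 0.003 and 0.012 m and linear speed of each of cut_stone, rough_a, rough_b, dop_small, dop_large below 0.02 m/s); the robot touches nothing.
It fails at once if the cut stone is dropped: it moves faster than 0.5 m/s while more than 60 mm from the TCP (linear speed of cut_stone above 0.5 m/s and distance between cut_stone and the grasp point above 0.06 m).
It also fails if it takes over 133 s, if anything falls off the work surface, if the arm or the gripper's body presses on something with over 40 N, if the wrist force passes 120 N, or if a joint passes its speed limit or range.

## Working session

There is one attempt and no reset: what is moved stays moved. The work goes in short steps, Python scripts to look and compute and a tool call to move; the robot and the scene stay as the last step left them, time stands still between calls to the robot, and variables do not carry over. Pictures are saved under pics/ and viewed, at most 14 in all, crops included, and the job is handed in when it is done.

Besides the shell and the picture viewer there is one more tool, called after "Request:" by a JSON object that holds its "fn" and its "kwargs". move_arm: Moves the arm, as the interface text tells. Its arguments: {"type":"object","properties":{"rows":{"type":"array"},"squeeze":{"type":"number"}},"required":["rows"]}

```bash
mkdir -p pics; ls; python3 - <<'E'
from station import readout, imaging, order
import cv2,numpy as np
for n in("scene","top"):
    s=imaging.snapshot(n); cv2.imwrite(f"pics/{n}0.png",s["img"][:,:,::-1]); np.savez(f"{n}0.npz",**s)
    print(n,s["fovy"],s["cx"],s["cy"],s["rvec"],s["tvec"], (s["z_map"]>0).mean())
print(readout.sense())
E
```

```text
pics
scene 42.58782777389191 309.80314486427847 195.1655732011392 [ 0.75378751  2.59279067 -1.07798594] [ 0.41152867 -0.13815819  1.42590336] 0.99594140625
top 42.87522562336485 323.7408146971859 208.99127420165559 [ 2.16775313 -2.11003249  0.18199429] [0.00370987 0.50948547 0.97512154] 0.9960625
{'t': 0.1, 'q': array([-1.48750911e+00,  5.28385430e-01,  1.43379189e+00,  1.17918773e-05,
        1.18137020e+00, -1.78499414e-01]), 'qd': array([ 1.11944313e-05, -2.61584160e-03, -3.74403046e-03,  3.25361006e-04,
       -2.00270734e-03,  5.96602025e-04]), 'tau': array([-4.20245897e-05, -4.43306923e+01, -1.78587520e+01, -2.87513603e-04,
        3.87135398e-03, -8.33446848e-06]), 'tcp_pos': array([ 0.16173463, -0.60308197,  0.24911827]), 'tool_rot': array([ 9.91445513e-01,  1.30517580e-01,  5.19603671e-05, -9.76067061e-04]), 'force': array([ 0.42022217, -0.2858441 , -0.15126727]), 'ft_torque': array([-0.02450021, -0.01250386,  0.04443677]), 'gripper_force': 0.0, 'finger_gap': 0.9984805688877968}
```

View pics/top0.png

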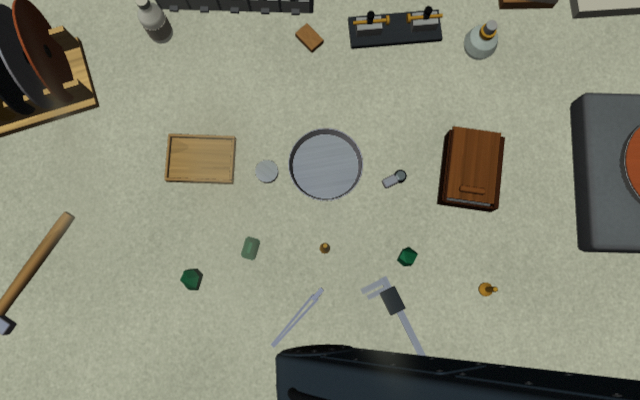

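View pics/scene0.png

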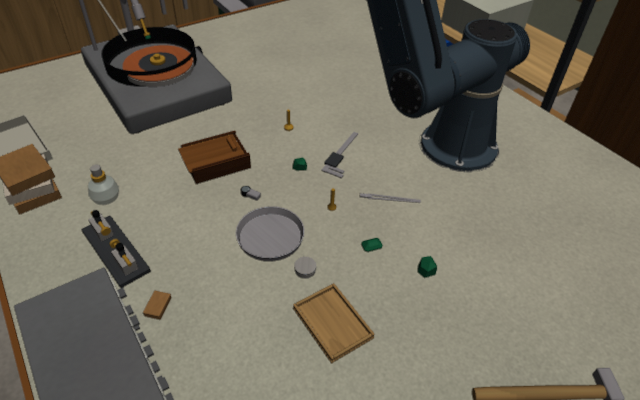

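The top view shows the cut stone at about (250,248), rough lumps at (192,279) and (407,257), dops at (325,248) and (486,289), the case at (472,168), the pan at (326,165) and the tray at (200,158). The scene view agrees.

```bash
cat > h.py <<'E'
import numpy as np,cv2
from station import readout,imaging,order
from scipy.spatial.transform import Rotation as R
def cam(s):
    f=200/np.tan(np.radians(float(s["fovy"]))/2); Rm=cv2.Rodrigues(np.array(s["rvec"],float))[0]
    return f,Rm,np.array(s["tvec"],float)
def cloud(s):
    f,Rm,t=cam(s); v,u=np.mgrid[0:400,0:640]; z=s["z_map"]
    p=np.stack([(u-s["cx"])/f*z,(v-s["cy"])/f*z,z],-1)
    return (p-t)@Rm
def plane(s,uv,h):
    f,Rm,t=cam(s); uv=np.atleast_2d(uv).astype(float)
    d=np.c_[(uv[:,0]-s["cx"])/f,(uv[:,1]-s["cy"])/f,np.ones(len(uv))]@Rm; c=-Rm.T@t
    return c+d*((h-c[2])/d[:,2])[:,None]
E
python3 - <<'E'
from h import *
S={n:dict(np.load(f"{n}0.npz")) for n in("top","scene")}
C={n:cloud(S[n]) for n in S}
for n in S:
    c=cam(S[n]); print(n,"cam",-c[1].T@c[2], "bench z", np.median(C[n][200:300,200:450,2]))
s=S["top"];P=C["top"]
boxes=dict(cut=(250,248),ra=(192,279),rb=(407,257),d1=(325,248),d2=(486,289),case=(472,168),pan=(326,165),tray=(200,158))
for k,(u,v) in boxes.items():
    r=45 if k in("case","pan","tray") else 17
    p=P[v-r:v+r,u-r:u+r].reshape(-1,3); m=p[:,2]>.005
    q=p[m]; rect=cv2.minAreaRect((q[:,:2]*1000).astype(np.float32))
    print(k,m.sum(),"mean",q.mean(0).round(4),"zmax",q[:,2].max().round(4),"rect",np.round(rect[0],1),np.round(rect[1],1),round(rect[2],1))
ims=[]
for n,l in(("top",[(250,248),(192,279),(407,257),(325,248),(486,289),(472,168)]),("scene",[(372,244),(428,266),(300,164),(332,200),(289,121),(215,157)])):
    im=S[n]["img"][:,:,::-1]; rr=[]
    for i,(u,v) in enumerate(l):
        r=48 if i==5 else 18
        rr.append(cv2.resize(im[v-r:v+r,u-r:u+r],(260,260),interpolation=cv2.INTER_CUBIC))
    ims+= [np.hstack(rr[:3]),np.hstack(rr[3:])]
ims[0:]=[np.clip(i.astype(float)*1.6,0,255).astype(np.uint8) for i in ims]
cv2.imwrite("pics/c1.png",np.vstack([ims[0],ims[1]])); cv2.imwrite("pics/c2.png",np.vstack([ims[2],ims[3]]))
E
```

```text
top cam [0.34369747 0.02165757 1.04491828] bench z 0.0011343838059252214
scene cam [0.96237525 0.70355228 0.89470217] bench z 0.00017035415740644034
cut 341 mean [0.4294 0.1626 0.0339] zmax 1.0449 rect [412.3 107. ] [207.4  70. ] 69.9
ra 367 mean [0.3664 0.2757 0.0269] zmax 1.0449 rect [370.7 167.4] [ 63.8 289.4] 1.9
rb 275 mean [ 0.4207 -0.1508  0.0289] zmax 1.0449 rect [405.6 -81. ] [ 74.1 228. ] 13.1
d1 106 mean [0.432  0.0145 0.0607] zmax 1.0449 rect [406.3  11.5] [122.1  55.2] 6.3
d2 188 mean [ 0.361  -0.3053  0.0379] zmax 1.0449 rect [ 367.8 -163.4] [367.6  65.1] 87.4
case 4808 mean [ 0.6003 -0.2773  0.0465] zmax 1.0449 rect [ 555.3 -166.3] [226.1 518.9] 24.8
pan 2160 mean [0.6102 0.0168 0.0266] zmax 1.0449 rect [525.5  11.8] [362.6 188.9] 2.2
tray 3176 mean [0.6127 0.2762 0.0219] zmax 1.0449 rect [508.5 227.6] [477.1 224.8] 26.1
```

View pics/c1.png

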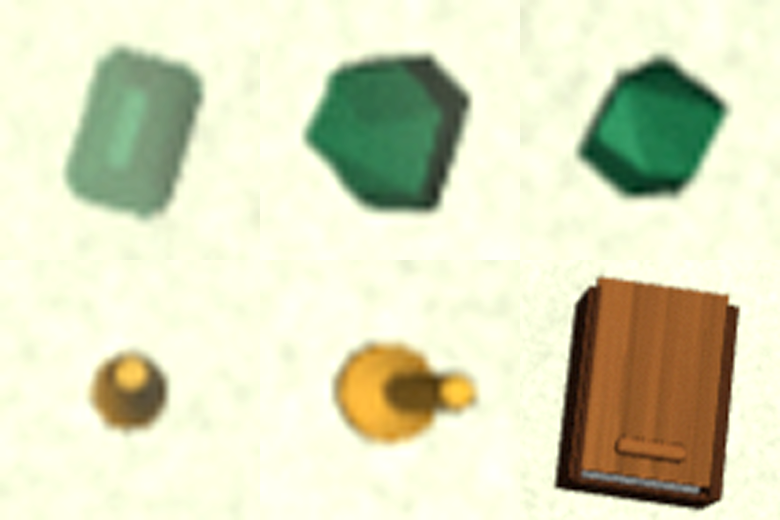

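View pics/c2.png

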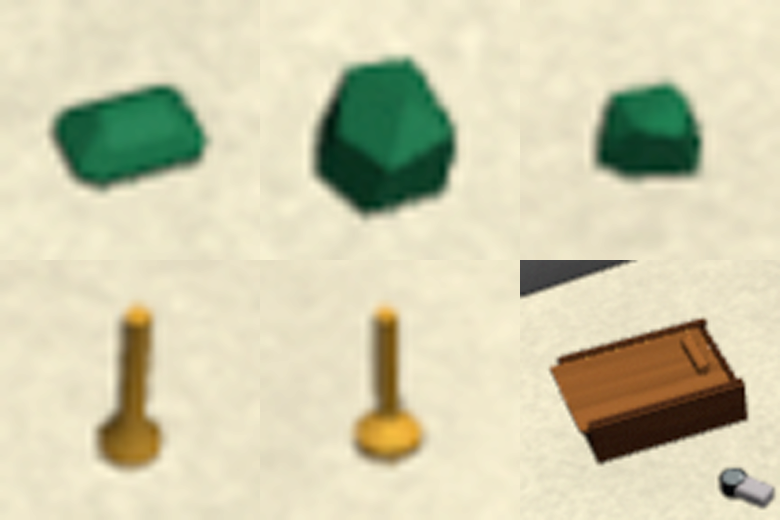

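The crops show the cut stone's long axis clearly, both roughs, the small dop on the left and the large dop on the right, and the cover slightly ajar. Next I'll fuse the two depth clouds to find the sawn faces and measure precisely.

```bash
cat > m.py <<'E'
from h import *
S={n:dict(np.load(f"{n}0.npz")) for n in("top","scene")}
C={n:cloud(S[n]) for n in S}
E
python3 - <<'E'
from m import *
loc=dict(cut=(.43,.163,.04),ra=(.366,.27,.042),rb=(.42,-.15,.04))
tiles=[]
for k,(x,y,r) in loc.items():
    im=np.full((380,380,3),255,np.uint8); allp=[];vn=[]
    for n in S:
        P=C[n]; hsv=cv2.cvtColor(S[n]["img"],cv2.COLOR_RGB2HSV)
        m=(np.hypot(P[...,0]-x,P[...,1]-y)<r)&(S[n]["z_map"]>0)&(P[...,2]>-.01)&(hsv[...,0]>60)&(hsv[...,0]<95)&(hsv[...,1]>70)
        p=P[m]; print(k,n,len(p),p.min(0).round(4),p.max(0).round(4))
        allp.append(p)
        for a,b in(((1,0),(0,1)),((-1,0),(0,1)),((1,0),(0,-1)),((-1,0),(0,-1))):
            d1=np.roll(P,a,(1,0))-P; d2=np.roll(P,b,(1,0))-P
            nn=np.cross(d1,d2); nn/=np.linalg.norm(nn,axis=-1,keepdims=True)+1e-12
            mm=m&np.roll(m,a,(1,0))&np.roll(m,b,(1,0))
            q=nn[mm]; q=q[abs(q[:,2])<.25]; vn+=list(np.degrees(np.arctan2(q[:,1],q[:,0]))%180)
        for a in p:
            c=(int(190-(a[1]-y)*4500),int(190-(a[0]-x)*4500)); z=np.clip(a[2]/.034,0,1)
            cv2.circle(im,c,3,(int(255*(1-z)),0 if n=="top" else 160,int(255*z)),-1)
    A=np.vstack(allp)
    h,_=np.histogram(vn,18,(0,180)); print(k,"vertical-normal azimuth hist",h)
    ws=[(round(np.ptp(A[:,:2]@[np.cos(t),np.sin(t)])*1000,1)) for t in np.radians(np.arange(0,180,10))]
    print(ws); tiles.append(im)
cv2.imwrite("pics/pc.png",cv2.resize(np.hstack(tiles),(800,267),interpolation=cv2.INTER_AREA))
E
```

```text
cut top 18 [0.4226 0.1613 0.0222] [0.4388 0.1675 0.029 ]
cut scene 197 [ 4.010e-01  1.476e-01 -3.000e-04] [0.4548 0.1815 0.0263]
cut vertical-normal azimuth hist [ 4 11  7  9  9 15  7 19  5  5 13  9  5  3  1  3  9 12]
[np.float64(53.9), np.float64(55.1), np.float64(54.7), np.float64(52.6), np.float64(49.0), np.float64(43.8), np.float64(37.3), np.float64(32.8), np.float64(31.2), np.float64(33.9), np.float64(37.7), np.float64(40.3), np.float64(42.4), np.float64(43.3), np.float64(43.5), np.float64(45.9), np.float64(48.3), np.float64(51.5)]
ra top 274 [0.3447 0.2614 0.0007] [0.3821 0.2953 0.0364]
ra scene 290 [0.3337 0.2588 0.    ] [0.3886 0.297  0.0354]
ra vertical-normal azimuth hist [32 31 25 30 22 30 28 28 30 45 19 19 19 13 19 24 28 34]
[np.float64(55.0), np.float64(57.7), np.float64(59.1), np.float64(60.1), np.float64(59.9), np.float64(57.9), np.float64(54.1), np.float64(48.7), np.float64(43.7), np.float64(38.1), np.float64(35.9), np.float64(36.4), np.float64(36.9), np.float64(37.8), np.float64(40.4), np.float64(43.3), np.float64(46.9), np.float64(51.7)]
rb top 238 [ 4.042e-01 -1.719e-01  4.000e-04] [ 0.4388 -0.1353  0.0272]
rb scene 138 [ 0.3955 -0.1799 -0.001 ] [ 0.441  -0.136   0.0259]
rb vertical-normal azimuth hist [16 12 16  7 13  6  8 10 13 12 19 16 11 17 18 15 21 22]
[np.float64(45.5), np.float64(49.7), np.float64(52.3), np.float64(53.6), np.float64(53.9), np.float64(53.3), np.float64(51.3), np.float64(50.1), np.float64(47.7), np.float64(44.5), np.float64(40.0), np.float64(38.2), np.float64(37.9), np.float64(36.6), np.float64(35.4), np.float64(36.9), np.float64(37.9), np.float64(40.6)]
```

View pics/pc.png

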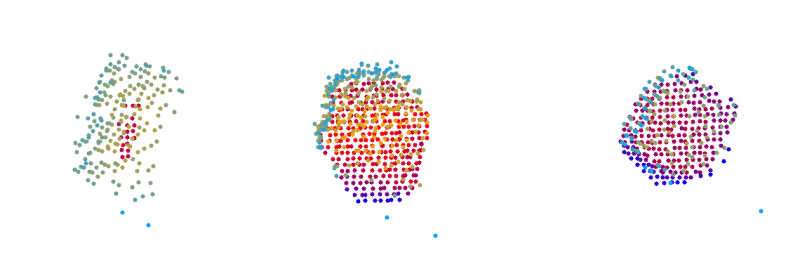

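```bash
python3 - <<'E'
from m import *
P=C["top"];im=S["top"]["img"]
for v in (272,278,284,290):
    print(v,[(u,*np.round(P[v,u]*1000).astype(int)[1:],im[v,u].sum()) for u in range(178,206,2)])
for n in S:
  P=C[n];g=S[n]["img"].astype(int)
  hsv=cv2.cvtColor(S[n]["img"],cv2.COLOR_RGB2HSV)
  for k,(x,y) in dict(ra=(.366,.27),rb=(.42,-.15),cut=(.43,.163)).items():
    m=(np.hypot(P[...,0]-x,P[...,1]-y)<.05)&((g[...,0]<.62*g[...,1])|(g.sum(-1)<150)|((P[...,2]>.006)&(S[n]["z_map"]>0)))
    m=cv2.morphologyEx(m.astype(np.uint8),cv2.MORPH_OPEN,np.ones((2,2)))
    c=max(cv2.findContours(m,0,2)[0],key=cv2.contourArea); h=cv2.convexHull(c)
    a=cv2.approxPolyDP(h,1.3,True)[:,0]
    print(n,k,cv2.contourArea(c),[(*q,*np.round(w*1000).astype(int)[:2]) for q,w in zip(a.tolist(),plane(S[n],a,0.0))])
E
```

```text
272 [(178, np.int64(310), np.int64(1), np.uint64(465)), (180, np.int64(305), np.int64(4), np.uint64(471)), (182, np.int64(302), np.int64(-1), np.uint64(470)), (184, np.int64(291), np.int64(24), np.uint64(157)), (186, np.int64(287), np.int64(27), np.uint64(143)), (188, np.int64(283), np.int64(24), np.uint64(151)), (190, np.int64(278), np.int64(29), np.uint64(151)), (192, np.int64(275), np.int64(26), np.uint64(154)), (194, np.int64(271), np.int64(26), np.uint64(160)), (196, np.int64(268), np.int64(25), np.uint64(136)), (198, np.int64(265), np.int64(18), np.uint64(128)), (200, np.int64(264), np.int64(6), np.uint64(198)), (202, np.int64(261), np.int64(1), np.uint64(468)), (204, np.int64(257), np.int64(0), np.uint64(471))]
278 [(178, np.int64(308), np.int64(4), np.uint64(474)), (180, np.int64(296), np.int64(34), np.uint64(358)), (182, np.int64(292), np.int64(33), np.uint64(145)), (184, np.int64(288), np.int64(33), np.uint64(148)), (186, np.int64(285), np.int64(30), np.uint64(153)), (188, np.int64(280), np.int64(36), np.uint64(159)), (190, np.int64(276), np.int64(36), np.uint64(163)), (192
[... 2887 characters left out ...]
, np.int64(384), np.int64(288)), (419, 272, np.int64(384), np.int64(273)), (419, 265, np.int64(371), np.int64(258)), (423, 258, np.int64(351), np.int64(248))]
scene rb 123.5 [(305, 160, np.int64(395), np.int64(-171)), (307, 166, np.int64(403), np.int64(-148)), (306, 170, np.int64(414), np.int64(-136)), (294, 169, np.int64(439), np.int64(-156)), (295, 160, np.int64(418), np.int64(-185))]
scene cut 193.0 [(382, 245, np.int64(405), np.int64(170)), (381, 249, np.int64(414), np.int64(178)), (371, 252, np.int64(438), np.int64(173)), (366, 252, np.int64(448), np.int64(167)), (362, 246, np.int64(445), np.int64(148)), (363, 242, np.int64(436), np.int64(140)), (378, 239, np.int64(401), np.int64(151))]
```

```bash
python3 - <<'E'
from m import *
for k,(x,y,r,zt) in dict(ra=(.366,.278,.034,.017),rb=(.42,-.157,.03,.013),cut=(.429,.163,.032,.016)).items():
  for n in S:
    P=C[n]; m=(np.hypot(P[...,0]-x,P[...,1]-y)<r)&(S[n]["z_map"]>0)&(P[...,2]>.004)&(P[...,2]<zt)
    p=P[m][:,:2]*1000; g=np.random.default_rng(0); 
    left=p.copy()
    for it in range(2):
        if len(left)<12: break
        best=None
        for _ in range(800):
            i,j=g.choice(len(left),2,False); d=left[j]-left[i]; L=np.hypot(*d)
            if L<10: continue
            nn=np.array([-d[1],d[0]])/L; inl=abs((left-left[i])@nn)<1.3
            if best is None or inl.sum()>best.sum(): best=inl
        q=left[best]; c=q.mean(0); u,s,vt=np.linalg.svd(q-c); nn=vt[1]; 
        az=np.degrees(np.arctan2(nn[1],nn[0]))%180
        print(k,n,len(p),"inl",best.sum(),"mid",c.round(1),"normal az",az.round(1),"len",np.ptp((q-c)@vt[0]).round(1))
        left=left[~best]
# widths from fused low contour
for k,(x,y,r) in dict(ra=(.366,.278,.034),rb=(.42,-.157,.03),cut=(.429,.163,.032)).items():
    A=np.vstack([C[n][(np.hypot(C[n][...,0]-x,C[n][...,1]-y)<r)&(S[n]["z_map"]>0)&(C[n][...,2]>.005)][:,:2] for n in S])*1000
    out=[]
    for t in range(0,180,10):
        pr=A@[np.cos(np.radians(t)),np.sin(np.radians(t))]; lo,hi=np.percentile(pr,[.5,99.5]); out.append((t,round(hi-lo,1),round((hi+lo)/2,1)))
    print(k,out)
E
```

```text
ra top 92 inl 25 mid [360.9 263.3] normal az 78.3 len 41.3
ra top 92 inl 18 mid [383.6 268.8] normal az 133.3 len 49.1
ra scene 88 inl 33 mid [374.3 292.2] normal az 73.0 len 27.7
ra scene 88 inl 26 mid [384.4 277.4] normal az 177.3 len 25.9
rb top 67 inl 17 mid [ 409.4 -145.5] normal az 155.6 len 40.6
rb top 67 inl 12 mid [ 430.2 -140.8] normal az 63.4 len 37.2
rb scene 48 inl 18 mid [ 430.4 -145.1] normal az 65.1 len 28.8
rb scene 48 inl 10 mid [ 428.7 -141.1] normal az 66.5 len 26.3
cut top 101 inl 20 mid [428.7 150.8] normal az 75.3 len 43.3
cut top 101 inl 14 mid [435.2 178.1] normal az 77.4 len 35.6
cut scene 86 inl 27 mid [436.9 175.6] normal az 74.7 len 38.3
cut scene 86 inl 17 mid [436.7 172.5] normal az 74.0 len 41.0
ra [(0, np.float64(42.7), np.float64(367.6)), (10, np.float64(43.8), np.float64(409.8)), (20, np.float64(46.2), np.float64(441.5)), (30, np.float64(46.1), np.float64(458.1)), (40, np.float64(44.7), np.float64(459.9)), (50, np.float64(43.7), np.float64(448.6)), (60, np.float64(41.1), np.float64(423.9)), (70, np.float64(38.3), np.float64(386.8)), (80, np.float64(
[... 1304 characters left out ...]
), (20, np.float64(46.5), np.float64(461.4)), (30, np.float64(45.3), np.float64(455.9)), (40, np.float64(42.5), np.float64(436.7)), (50, np.float64(40.7), np.float64(404.1)), (60, np.float64(39.6), np.float64(360.3)), (70, np.float64(37.3), np.float64(304.5)), (80, np.float64(35.9), np.float64(237.2)), (90, np.float64(36.4), np.float64(164.2)), (100, np.float64(41.3), np.float64(86.7)), (110, np.float64(45.0), np.float64(6.8)), (120, np.float64(46.7), np.float64(-73.4)), (130, np.float64(46.6), np.float64(-151.1)), (140, np.float64(48.1), np.float64(-224.3)), (150, np.float64(47.8), np.float64(-290.5)), (160, np.float64(47.3), np.float64(-348.2)), (170, np.float64(46.7), np.float64(-395.7))]
```

```bash
python3 - <<'E'
from m import *
s=S["top"];P=C["top"];im=s["img"].astype(int)
print("caps",plane(s,[(324.8,245.2),(494.9,288.6)],.062).round(4))
# heads from mask
for k,(u,v) in dict(d1=(325,250),d2=(486,289)).items():
    b=im[v-12:v+12,u-12:u+12]; m=(b[...,0]-b[...,2]>45)
    yy,xx=np.nonzero(m); print(k,"cols",xx.min()+u-12,xx.max()+u-12,"rows",yy.min()+v-12,yy.max()+v-12)
# scene caps
sc=S["scene"];hs=cv2.cvtColor(sc["img"],cv2.COLOR_RGB2HSV)
for k,(u,v) in dict(d1=(332,200),d2=(289,121)).items():
    Q=C["scene"][v-20:v+20,u-12:u+12].reshape(-1,3); q=Q[(Q[:,2]>.03)&(Q[:,2]<.07)]
    print(k,"shank pts scene",len(q),np.median(q,0).round(4),"zmax",q[:,2].max().round(4))
def sel(x,y,r,lo,hi):
    return np.vstack([C[n][(np.hypot(C[n][...,0]-x,C[n][...,1]-y)<r)&(S[n]["z_map"]>0)&(C[n][...,2]>lo)&(C[n][...,2]<hi)] for n in ("top",)])
for k,a in dict(tray=(.608,.272,.1,.012,.024),pan=(.6,.017,.085,.012,.03),case=(.6,-.277,.11,.03,.065),grip=(.56,-.29,.05,.0505,.065)).items():
    q=sel(*a)[:,:2].astype(np.float32)*1000; r=cv2.minAreaRect(q); print(k,len(q),np.round(r[0],1),np.round(r[1],1),round(r[2],1), "circ",np.round(np.r_[cv2.minEnclosingCircle(q)[0],cv2.minEnclosingCircle(q)[1]],1))
cv2.imwrite("pics/case.png",np.clip(cv2.resize(s["img"][120:216,430:510,::-1],None,fx=6,fy=6,interpolation=cv2.INTER_CUBIC)*1.8,0,255).astype(np.uint8))
E
```

```text
caps [[ 0.435   0.0136  0.062 ]
 [ 0.3607 -0.3137  0.062 ]]
d1 cols 320 327 rows 243 252
d2 cols 479 497 rows 283 295
d1 shank pts scene 49 [0.4388 0.0152 0.0489] zmax 0.064
d2 shank pts scene 37 [ 0.3625 -0.3127  0.0504] zmax 0.0632
tray 756 [615.2 278.5] [141.3 101.6] 89.6 circ [614.5 278.2  84.2]
pan 672 [607.6  17.3] [154.1 153.2] 1.5 circ [608.2  17.4  77.8]
case 4330 [ 605.7 -282. ] [115.9 160.2] 83.0 circ [ 603.4 -281.1   94.7]
grip 162 [ 559.8 -289. ] [74.9 51.4] 82.0 circ [ 559.3 -292.6   42.4]
```

View pics/case.png

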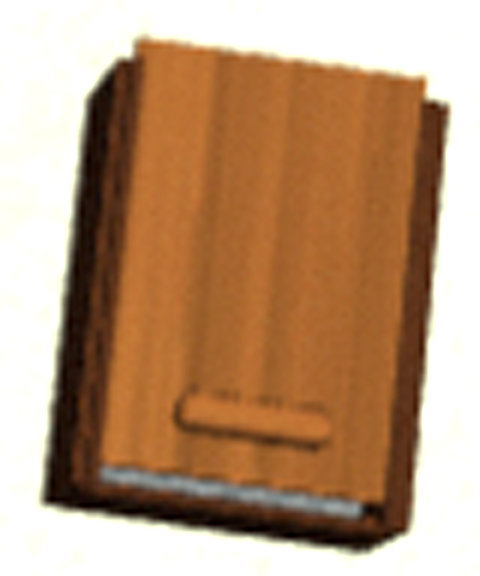

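The crop shows the case with its cover about 10 mm ajar (grey strip at the bottom) and the grip bar at crop (253,417), which is about pixel (471.7,189).

```bash
cat > go.py <<'E'
import sys
from h import *
def go(x,y,z,psi,s=None):
    s=s or readout.sense(); r=R.from_quat(s["tool_rot"]); M=r.as_matrix()
    p0=np.degrees(np.arctan2(M[1,0],M[0,0])); a=(psi-p0+180)%360-180
    t=np.radians(psi); Rt=np.array([[np.cos(t),np.sin(t),0],[np.sin(t),-np.cos(t),0],[0,0,-1]])
    rv=np.degrees((r.inv()*R.from_matrix(Rt)).as_rotvec())
    d=M.T@(np.array([x,y,z])-s["tcp_pos"])*1000
    print("psi0 %.1f"%p0,"turn",rv.round(1),"shift",d.round(1),"rows",np.ceil(max(np.linalg.norm(d)/41.7,np.linalg.norm(rv)/7.16)))
if __name__=="__main__": 
    a=list(map(float,sys.argv[1:]))
    for i in range(0,len(a),4): go(*a[i:i+4])
E
python3 - <<'E'
from m import *
s=S["top"]
print("grip top",plane(s,[(430+253/6-.4,120+415/6-.4)],.056), "ends",plane(s,[(430+178/6-.4,120+403/6-.4),(430+333/6-.4,120+430/6-.4)],.056))
print("front-outer bottom z0",plane(s,[(430+45/6-.4,120+503/6-.4),(430+367/6-.4,120+551/6-.4)],0))
print("cover far corners z.042",plane(s,[(430+135/6-.4,120+38/6-.4),(430+427/6-.4,120+78/6-.4)],.042),"near",plane(s,[(430+100/6-.4,120+466/6-.4),(430+362/6-.4,120+500/6-.4)],.036))
import go
go.go(.5595,-.289,.12,-97-0)
go.go(.5595,-.289,.12,83)
E
```

```text
grip top [[ 0.5556655  -0.27525519  0.056     ]] ends [[ 0.55902479 -0.2504538   0.056     ]
 [ 0.55134286 -0.3016672   0.056     ]]
front-outer bottom z0 [[ 0.53437838 -0.21890503  0.        ]
 [ 0.52055698 -0.33072516  0.        ]]
cover far corners z.042 [[ 0.6894068  -0.2417254   0.042     ]
 [ 0.67806256 -0.34158951  0.042     ]] near [[ 0.54097645 -0.22928362  0.036     ]
 [ 0.53180057 -0.31737127  0.036     ]]
psi0 15.0 turn [-1.00e-01  1.00e-01  1.12e+02] shift [ 465.5 -200.2  129.7] rows 16.0
psi0 15.0 turn [ -0.1  -0.1 -68. ] shift [ 465.5 -200.2  129.7] rows 13.0
```

Request:
{"fn": "move_arm", "kwargs": {"rows": [[0,0,-68,462,-200,60,0.5],[0,0,-68,462,-200,60,0.5],[0,0,-68,462,-200,60,0.5],[0,0,-68,462,-200,60,0.5],[0,0,-68,462,-200,60,0.5],[0,0,-68,462,-200,60,0.5],[0,0,-68,462,-200,60,0.5],[0,0,-68,462,-200,60,0.5],[0,0,-68,462,-200,60,0.5],[0,0,-68,462,-200,60,0.5],[0,0,-68,462,-200,60,0.5],[0,0,-68,462,-200,60,0.5]], "squeeze": 30}}

```text
t: 1.1
tcp_pos: [0.552, -0.2935, 0.1902]
tool_rot: [0.749, 0.663, -0.0, -0.0]
force: [0.2, -0.7, 0.6]
finger_gap: 0.501
gripper_force: 0.0
```

```bash
python3 go.py .556 -.2755 .12 83 .556 -.2755 .064 83
```

```text
psi0 83.0 turn [-0. -0.  0.] shift [18.3  1.9 70.2] rows 2.0
psi0 83.0 turn [-0. -0.  0.] shift [ 18.3   1.9 126.2] rows 4.0
```

Request:
{"fn": "move_arm", "kwargs": {"rows": [[0,0,0,18,2,40,0.5],[0,0,0,18,2,80,0.5],[0,0,0,18,2,105,0.5],[0,0,0,18,2,125,0.5],[0,0,0,18,2,125,0.6],[0,0,0,18,2,125,0.75],[0,0,0,18,2,125,1],[0,0,0,18,2,125,1],[0,0,0,18,2,125,1],[0,0,0,18,2,125,1],[0,0,0,18,2,125,1]], "squeeze": 30}}

```text
t: 2.02
tcp_pos: [0.5553, -0.278, 0.0667]
tool_rot: [0.749, 0.663, 0.0, 0.001]
force: [-0.0, -0.7, -2.3]
finger_gap: 0.128
gripper_force: 32.1
```

Request:
{"fn": "move_arm", "kwargs": {"rows": [[0,0,0,0,10,0,1],[0,0,0,0,20,0,1],[0,0,0,0,30,0,1],[0,0,0,0,40,0,1],[0,0,0,0,50,0,1],[0,0,0,0,60,0,1],[0,0,0,0,70,0,1],[0,0,0,0,76,0,1],[0,0,0,0,80,0,1],[0,0,0,0,82,0,1],[0,0,0,0,82,0,1]]}}

```text
t: 2.93
tcp_pos: [0.6358, -0.2877, 0.0666]
tool_rot: [0.749, 0.663, -0.001, -0.0]
force: [-4.6, -0.6, 4.3]
finger_gap: 0.127
gripper_force: 32.8
```

Request:
{"fn": "move_arm", "kwargs": {"rows": [[0,0,0,0,-1,0,0.6],[0,0,0,0,-1,0,0.5],[0,0,0,0,-1,0,0.45],[0,0,0,0,-1,-30,0.45],[0,0,0,0,-1,-70,0.4],[0,0,0,0,-1,-90,0.4]]}}

```text
t: 3.43
tcp_pos: [0.6371, -0.2884, 0.1593]
tool_rot: [0.749, 0.663, 0.001, 0.003]
force: [0.6, -0.5, 1.4]
finger_gap: 0.604
gripper_force: 0.0
```

```bash
python3 go.py .361 -.3133 .13 83 .361 -.3133 .042 83
python3 - <<'E'
from h import *
s=imaging.snapshot("scene"); cv2.imwrite("pics/s1.png",cv2.resize(s["img"][60:300,150:470,::-1],(800,600)))
E
```

```text
psi0 83.0 turn [ 0.3  0.1 -0. ] shift [ -58.4 -271.2   28. ] rows 7.0
psi0 83.0 turn [ 0.3  0.1 -0. ] shift [ -58.2 -271.6  116. ] rows 8.0
```

View pics/s1.png

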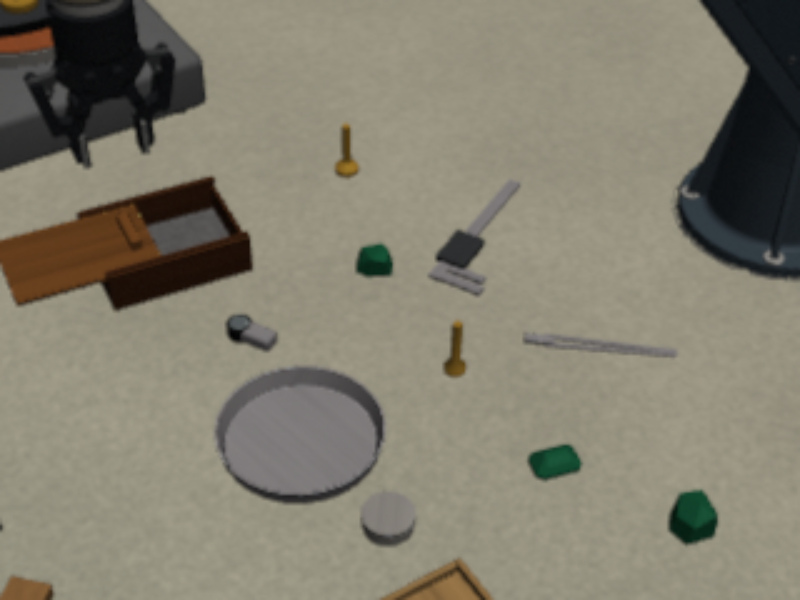

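The cover is fully open, with the grey floor visible at about (185,240) in the crop. Next is the large dop.

Request:
{"fn": "move_arm", "kwargs": {"rows": [[0,0,0,-58,-271,20,0.4],[0,0,0,-58,-271,20,0.4],[0,0,0,-58,-271,20,0.4],[0,0,0,-58,-271,20,0.4],[0,0,0,-58,-271,20,0.4],[0,0,0,-58,-271,20,0.4],[0,0,0,-58,-271,20,0.4],[0,0,0,-58,-271,20,0.4],[0,0,0,-58,-271,20,0.4]]}}

```text
t: 4.23
tcp_pos: [0.3585, -0.3123, 0.1359]
tool_rot: [0.75, 0.661, 0.0, 0.0]
force: [0.2, -0.3, -0.0]
finger_gap: 0.597
gripper_force: 0.0
```

```bash
python3 go.py .361 -.3133 .042 83
```

```text
psi0 82.8 turn [ 0.  -0.  -0.2] shift [-0.7  2.6 93.9] rows 3.0
```

Request:
{"fn": "move_arm", "kwargs": {"rows": [[0,0,0,-1,2,35,0.4],[0,0,0,-1,2,65,0.4],[0,0,0,-1,2,93,0.4],[0,0,0,-1,2,93,0.4],[0,0,0,-1,2,93,0.6],[0,0,0,-1,2,93,0.8],[0,0,0,-1,2,93,1],[0,0,0,-1,2,93,1],[0,0,0,-1,2,93,1],[0,0,0,-1,2,93,1]], "squeeze": 50}}

```text
t: 5.07
tcp_pos: [0.3618, -0.3138, 0.0441]
tool_rot: [0.749, 0.663, -0.0, 0.001]
force: [-0.1, 1.7, 5.3]
finger_gap: 0.09
gripper_force: 49.0
```

```bash
python3 go.py .615 .308 .14 90
```

```text
psi0 83.0 turn [ 0.1  0.1 -7. ] shift [647.9 175.7 -96.8] rows 17.0
```

Request:
{"fn": "move_arm", "kwargs": {"rows": [[0,0,0,0,0,-40,1],[0,0,0,0,0,-80,1],[0,0,-7,40,10,-100,1],[0,0,-7,648,176,-100,1],[0,0,-7,648,176,-100,1],[0,0,-7,648,176,-100,1],[0,0,-7,648,176,-100,1],[0,0,-7,648,176,-100,1],[0,0,-7,648,176,-100,1],[0,0,-7,648,176,-100,1],[0,0,-7,648,176,-100,1],[0,0,-7,648,176,-100,1]]}}

```text
t: 6.07
tcp_pos: [0.517, 0.0709, 0.1426]
tool_rot: [0.707, 0.707, 0.0, 0.0]
force: [1.2, 0.3, -0.8]
finger_gap: 0.093
gripper_force: 48.9
```

```bash
python3 go.py .615 .308 .10 90
```

```text
psi0 90.0 turn [0. 0. 0.] shift [237.1  98.   42.7] rows 7.0
```

Request:
{"fn": "move_arm", "kwargs": {"rows": [[0,0,0,237,98,20,1],[0,0,0,237,98,20,1],[0,0,0,237,98,20,1],[0,0,0,237,98,20,1],[0,0,0,237,98,20,1],[0,0,0,237,98,20,1],[0,0,0,237,98,20,1],[0,0,0,237,98,20,1],[0,0,0,237,98,50,1],[0,0,0,237,98,70,1],[0,0,0,237,98,80,1],[0,0,0,237,98,80,1]]}}

```text
t: 7.07
tcp_pos: [0.6121, 0.3034, 0.0594]
tool_rot: [0.708, 0.707, -0.003, -0.002]
force: [-0.6, -0.7, -0.5]
finger_gap: 0.096
gripper_force: 49.0
```

```bash
python3 go.py .615 .308 .0505 90
```

```text
psi0 89.9 turn [-0.4  0.1 -0.1] shift [4.6 3.  8.8] rows 1.0
```

Request:
{"fn": "move_arm", "kwargs": {"rows": [[0,0,0,2,1,2,1],[0,0,0,2,1,4,1],[0,0,0,2,1,6,1],[0,0,0,2,1,6,1],[0,0,0,2,1,6,1]]}}

```text
t: 7.48
tcp_pos: [0.6161, 0.3078, 0.0569]
tool_rot: [0.707, 0.707, 0.001, 0.0]
force: [0.6, -0.0, -0.4]
finger_gap: 0.091
gripper_force: 49.0
```

Request:
{"fn": "move_arm", "kwargs": {"rows": [[0,0,0,0,0,2,1],[0,0,0,0,0,4,1],[0,0,0,0,0,6,1],[0,0,0,0,0,6,1],[0,0,0,0,0,6,1]]}}

```text
t: 7.9
tcp_pos: [0.6158, 0.3079, 0.0502]
tool_rot: [0.707, 0.707, 0.0, 0.0]
force: [0.2, -0.0, 1.1]
finger_gap: 0.095
gripper_force: 49.2
```

Request:
{"fn": "move_arm", "kwargs": {"rows": [[0,0,0,0,0,1,1],[0,0,0,0,0,1,1],[0,0,0,0,0,1,0.9],[0,0,0,0,0,1,0.8],[0,0,0,0,0,1,0.7],[0,0,0,0,0,1,0.6],[0,0,0,0,0,1,0.5],[0,0,0,0,0,1,0.5],[0,0,0,0,0,-30,0.5],[0,0,0,0,0,-65,0.5],[0,0,0,0,0,-90,0.5]]}}

```text
t: 8.82
tcp_pos: [0.6163, 0.3079, 0.1417]
tool_rot: [0.707, 0.707, 0.0, 0.0]
force: [0.8, 0.5, 0.7]
finger_gap: 0.497
gripper_force: 0.0
```

```bash
python3 go.py .4365 .0140 .14 90
python3 - <<'E'
from h import *
s=imaging.snapshot("scene"); P=cloud(s); g=s["img"].astype(int)
m=(abs(P[...,0]-.615)<.06)&(abs(P[...,1]-.278)<.08)&(P[...,2]>.03)&(P[...,2]<.075)
p=P[m]; print(len(p)); 
for lo in(.03,.04,.05,.06):
    q=p[(p[:,2]>lo)&(p[:,2]<lo+.01)]; print(len(q),np.median(q,0).round(4) if len(q) else '')
E
```

```text
psi0 90.0 turn [ 0.1 -0.   0. ] shift [-293.9 -179.8    1.5] rows 9.0
70
12 [0.6191 0.3095 0.035 ]
14 [0.6186 0.3101 0.0442]
17 [0.6194 0.3087 0.0552]
26 [0.6174 0.3079 0.0664]
```

Request:
{"fn": "move_arm", "kwargs": {"rows": [[0,0,0,-295,-180,0,0.4],[0,0,0,-295,-180,0,0.4],[0,0,0,-295,-180,0,0.4],[0,0,0,-295,-180,0,0.4],[0,0,0,-295,-180,0,0.4],[0,0,0,-295,-180,0,0.4],[0,0,0,-295,-180,0,0.4],[0,0,0,-295,-180,0,0.4],[0,0,0,-295,-180,0,0.4],[0,0,0,-295,-180,20,0.4],[0,0,0,-295,-180,20,0.4],[0,0,0,-295,-180,20,0.4]]}}

```text
t: 9.87
tcp_pos: [0.4354, 0.0126, 0.1197]
tool_rot: [0.707, 0.707, -0.0, -0.001]
force: [1.1, -1.2, 0.5]
finger_gap: 0.6
gripper_force: 0.0
```

```bash
python3 go.py .436 .013 .044 90
```

```text
psi0 90.0 turn [-0.1 -0.  -0. ] shift [ 0.3  0.8 75.7] rows 2.0
```

Request:
{"fn": "move_arm", "kwargs": {"rows": [[0,0,0,0,1,30,0.4],[0,0,0,0,1,60,0.4],[0,0,0,0,1,76,0.4],[0,0,0,0,1,76,0.4],[0,0,0,0,1,76,0.6],[0,0,0,0,1,76,0.8],[0,0,0,0,1,76,1],[0,0,0,0,1,76,1],[0,0,0,0,1,76,1],[0,0,0,0,1,76,1]]}}

```text
t: 10.7
tcp_pos: [0.4374, 0.0127, 0.045]
tool_rot: [0.707, 0.707, 0.001, 0.001]
force: [-0.6, 0.4, 6.1]
finger_gap: 0.093
gripper_force: 49.1
```

```bash
python3 go.py .615 .248 .14 90
```

```text
psi0 90.0 turn [ 0.1  0.  -0. ] shift [235.2 177.8 -94.7] rows 8.0
```

Request:
{"fn": "move_arm", "kwargs": {"rows": [[0,0,0,0,0,-40,1],[0,0,0,0,0,-75,1],[0,0,0,30,20,-90,1],[0,0,0,235,178,-90,1],[0,0,0,235,178,-90,1],[0,0,0,235,178,-90,1],[0,0,0,235,178,-90,1],[0,0,0,235,178,-90,1],[0,0,0,235,178,-90,1],[0,0,0,235,178,-90,1],[0,0,0,235,178,-90,1],[0,0,0,235,178,-90,1]]}}

```text
t: 11.7
tcp_pos: [0.6135, 0.2476, 0.1335]
tool_rot: [0.707, 0.707, -0.001, -0.0]
force: [-0.0, 0.0, 0.3]
finger_gap: 0.093
gripper_force: 49.0
```

```bash
python3 go.py .615 .248 .057 90
```

```text
psi0 90.1 turn [-0.1  0.1  0.1] shift [ 0.5  1.7 76.5] rows 2.0
```

Request:
{"fn": "move_arm", "kwargs": {"rows": [[0,0,0,0,1,30,1],[0,0,0,0,1,55,1],[0,0,0,0,1,72,1],[0,0,0,0,1,76,1],[0,0,0,0,1,79,1],[0,0,0,0,1,82,1],[0,0,0,0,1,82,1],[0,0,0,0,1,82,1]]}}

```text
t: 12.37
tcp_pos: [0.6164, 0.2476, 0.0533]
tool_rot: [0.707, 0.707, 0.001, 0.001]
force: [-0.7, -0.2, -0.9]
finger_gap: 0.092
gripper_force: 49.0
```

Request:
{"fn": "move_arm", "kwargs": {"rows": [[0,0,0,0,0,1,1],[0,0,0,0,0,2,1],[0,0,0,0,0,3,1],[0,0,0,0,0,3,1],[0,0,0,0,0,3,1]]}}

```text
t: 12.78
tcp_pos: [0.6164, 0.248, 0.0511]
tool_rot: [0.707, 0.707, 0.001, 0.001]
force: [-0.7, 0.3, 7.6]
finger_gap: 0.091
gripper_force: 49.8
```

Contact at 7.6 N, so I'll release and retreat.

Request:
{"fn": "move_arm", "kwargs": {"rows": [[0,0,0,0,0,0,0.9],[0,0,0,0,0,0,0.8],[0,0,0,0,0,0,0.7],[0,0,0,0,0,0,0.6],[0,0,0,0,0,0,0.5],[0,0,0,0,0,0,0.5],[0,0,0,0,0,-30,0.5],[0,0,0,0,0,-65,0.5],[0,0,0,0,0,-85,0.5]]}}

```text
t: 13.53
tcp_pos: [0.6169, 0.2481, 0.1365]
tool_rot: [0.707, 0.707, 0.001, 0.001]
force: [0.8, -0.6, 0.4]
finger_gap: 0.499
gripper_force: 0.0
```

```bash
python3 go.py .3655 .278 .12 167
python3 - <<'E'
from h import *
s=imaging.snapshot("scene"); P=cloud(s)
for y in(.248,.308):
  p=P[(abs(P[...,0]-.615)<.06)&(abs(P[...,1]-y)<.025)&(P[...,2]>.03)&(P[...,2]<.08)]
  for lo in(.03,.045,.06):
    q=p[(p[:,2]>lo)&(p[:,2]<lo+.01)]; print(len(q),np.median(q,0).round(4) if len(q) else '')
E
```

```text
psi0 90.0 turn [  0.2   0.1 -77. ] shift [  29.9 -251.4   15.8] rows 11.0
14 [0.62   0.2504 0.0344]
15 [0.6203 0.2499 0.0495]
24 [0.6184 0.2486 0.0656]
12 [0.6188 0.3098 0.0335]
12 [0.6186 0.3105 0.0509]
26 [0.6181 0.3081 0.067 ]
```

Request:
{"fn": "move_arm", "kwargs": {"rows": [[0,0,-77,30,-252,0,0.2],[0,0,-77,30,-252,0,0.2],[0,0,-77,30,-252,0,0.2],[0,0,-77,30,-252,0,0.2],[0,0,-77,30,-252,0,0.2],[0,0,-77,30,-252,0,0.2],[0,0,-77,30,-252,0,0.2],[0,0,-77,30,-252,0,0.2],[0,0,-77,30,-252,0,0.2],[0,0,-77,30,-252,30,0.2],[0,0,-77,30,-252,40,0.2],[0,0,-77,30,-252,40,0.2]]}}

```text
t: 14.58
tcp_pos: [0.3625, 0.2773, 0.0923]
tool_rot: [0.112, 0.994, -0.001, -0.002]
force: [-0.1, -0.3, 0.6]
finger_gap: 0.798
gripper_force: 0.0
```

```bash
python3 go.py .3655 .278 .022 167
```

```text
psi0 167.1 turn [-0.1 -0.2  0.1] shift [-3.   1.6 70.3] rows 2.0
```

Request:
{"fn": "move_arm", "kwargs": {"rows": [[0,0,0,-1,1,30,0.2],[0,0,0,-1,1,55,0.2],[0,0,0,-1,1,69,0.2],[0,0,0,-1,1,69,0.2],[0,0,0,-1,1,69,0.4],[0,0,0,-1,1,69,0.6],[0,0,0,-1,1,69,0.8],[0,0,0,-1,1,69,1],[0,0,0,-1,1,69,1],[0,0,0,-1,1,69,1]], "squeeze": 50}}

```text
t: 15.42
tcp_pos: [0.3657, 0.2789, 0.0265]
tool_rot: [0.113, 0.994, 0.001, 0.001]
force: [-0.7, -0.4, 6.9]
finger_gap: 0.38
gripper_force: 51.0
```

```bash
python3 go.py .635 .0173 .12 180
```

```text
psi0 167.0 turn [  0.1   0.1 -13. ] shift [-321.5 -194.   -93.1] rows 10.0
```

Request:
{"fn": "move_arm", "kwargs": {"rows": [[0,0,0,0,0,-35,1],[0,0,0,0,0,-70,1],[0,0,-13,-321,-194,-85,1],[0,0,-13,-321,-194,-85,1],[0,0,-13,-321,-194,-85,1],[0,0,-13,-321,-194,-85,1],[0,0,-13,-321,-194,-85,1],[0,0,-13,-321,-194,-85,1],[0,0,-13,-321,-194,-85,1],[0,0,-13,-321,-194,-85,1],[0,0,-13,-321,-194,-85,1],[0,0,-13,-321,-194,-85,1]]}}

```text
t: 16.42
tcp_pos: [0.6408, 0.0115, 0.1119]
tool_rot: [0.002, 1.0, -0.002, 0.005]
force: [0.7, -0.0, -0.5]
finger_gap: 0.383
gripper_force: 50.2
```

```bash
python3 go.py .635 .0173 .031 180
```

```text
psi0 179.7 turn [-0.2  0.6 -0.3] shift [ 6.7  6.1 80.8] rows 2.0
```

Request:
{"fn": "move_arm", "kwargs": {"rows": [[0,0,0,1,2,0,1],[0,0,0,1,2,30,1],[0,0,0,1,2,55,1],[0,0,0,1,2,68,1],[0,0,0,1,2,72,1],[0,0,0,1,2,75,1],[0,0,0,1,2,75,1],[0,0,0,1,2,75,1]]}}

```text
t: 17.08
tcp_pos: [0.6338, 0.0196, 0.0363]
tool_rot: [-0.0, 1.0, -0.0, 0.001]
force: [1.1, -0.5, -1.2]
finger_gap: 0.385
gripper_force: 50.2
```

Request:
{"fn": "move_arm", "kwargs": {"rows": [[0,0,0,0,0,2,1],[0,0,0,0,0,4,1],[0,0,0,0,0,6,1],[0,0,0,0,0,7,1],[0,0,0,0,0,7,1]]}}

```text
t: 17.5
tcp_pos: [0.6336, 0.0192, 0.0295]
tool_rot: [0.0, 1.0, -0.0, 0.001]
force: [-1.3, 0.2, 5.9]
finger_gap: 0.389
gripper_force: 51.0
```

Request:
{"fn": "move_arm", "kwargs": {"rows": [[0,0,0,0,0,0,0.55],[0,0,0,0,0,0,0.45],[0,0,0,0,0,0,0.4],[0,0,0,0,0,0,0.4],[0,0,0,0,0,-30,0.4],[0,0,0,0,0,-65,0.4],[0,0,0,0,0,-90,0.3]]}}

```text
t: 18.08
tcp_pos: [0.6334, 0.0192, 0.1195]
tool_rot: [0.0, 1.0, -0.0, 0.0]
force: [0.9, -0.5, 0.8]
finger_gap: 0.693
gripper_force: 0.0
```

```bash
python3 go.py .4205 -.157 .12 155
```

```text
psi0 180.0 turn [ 0.  0. 25.] shift [ 212.9 -176.2   -0.6] rows 7.0
```

Request:
{"fn": "move_arm", "kwargs": {"rows": [[0,0,25,213,-176,0,0.2],[0,0,25,213,-176,0,0.2],[0,0,25,213,-176,0,0.2],[0,0,25,213,-176,0,0.2],[0,0,25,213,-176,0,0.2],[0,0,25,213,-176,0,0.2],[0,0,25,213,-176,0,0.2],[0,0,25,213,-176,0,0.2],[0,0,25,213,-176,20,0.25],[0,0,25,213,-176,30,0.25],[0,0,25,213,-176,30,0.25],[0,0,25,213,-176,30,0.25]]}}

```text
t: 19.08
tcp_pos: [0.4203, -0.1565, 0.0878]
tool_rot: [0.216, 0.976, 0.0, -0.0]
force: [0.4, 0.1, 0.3]
finger_gap: 0.745
gripper_force: 0.0
```

```bash
python3 go.py .4205 -.157 .022 155
```

```text
psi0 155.0 turn [ 0.  -0.1  0. ] shift [-0.5 -0.4 65.8] rows 2.0
```

Request:
{"fn": "move_arm", "kwargs": {"rows": [[0,0,0,0,0,30,0.25],[0,0,0,0,0,52,0.25],[0,0,0,0,0,65,0.25],[0,0,0,0,0,65,0.25],[0,0,0,0,0,65,0.4],[0,0,0,0,0,65,0.6],[0,0,0,0,0,65,0.8],[0,0,0,0,0,65,1],[0,0,0,0,0,65,1],[0,0,0,0,0,65,1]]}}

```text
t: 19.92
tcp_pos: [0.4208, -0.157, 0.0244]
tool_rot: [0.216, 0.976, -0.0, 0.001]
force: [0.1, 1.2, 6.9]
finger_gap: 0.34
gripper_force: 50.3
```

```bash
python3 go.py .578 .0173 .11 180
```

```text
psi0 155.0 turn [ -0.1   0.2 -25. ] shift [-69.  224.4 -85.5] rows 6.0
```

Request:
{"fn": "move_arm", "kwargs": {"rows": [[0,0,0,0,0,-35,1],[0,0,0,0,0,-70,1],[0,0,-25,-69,224,-85,1],[0,0,-25,-69,224,-85,1],[0,0,-25,-69,224,-85,1],[0,0,-25,-69,224,-85,1],[0,0,-25,-69,224,-85,1],[0,0,-25,-69,224,-85,1],[0,0,-25,-69,224,-85,1],[0,0,-25,-69,224,-85,1],[0,0,-25,-69,224,-85,1]]}}

```text
t: 20.83
tcp_pos: [0.5762, 0.0172, 0.1081]
tool_rot: [-0.0, 1.0, -0.0, -0.001]
force: [-0.8, -0.6, -0.8]
finger_gap: 0.335
gripper_force: 49.7
```

```bash
python3 go.py .578 .0173 .030 180
```

```text
psi0 -180.0 turn [-0.  -0.1  0. ] shift [-2.   0.1 78.1] rows 2.0
```

Request:
{"fn": "move_arm", "kwargs": {"rows": [[0,0,0,-1,0,30,1],[0,0,0,-1,0,55,1],[0,0,0,-1,0,68,1],[0,0,0,-1,0,72,1],[0,0,0,-1,0,75,1],[0,0,0,-1,0,77,1],[0,0,0,-1,0,79,1],[0,0,0,-1,0,79,1],[0,0,0,-1,0,79,1]]}}

```text
t: 21.58
tcp_pos: [0.5787, 0.017, 0.0298]
tool_rot: [0.0, 1.0, -0.0, 0.001]
force: [0.3, 0.8, 0.7]
finger_gap: 0.337
gripper_force: 49.7
```

Request:
{"fn": "move_arm", "kwargs": {"rows": [[0,0,0,0,0,1,1],[0,0,0,0,0,2,1],[0,0,0,0,0,3,1],[0,0,0,0,0,3,0.6],[0,0,0,0,0,3,0.5],[0,0,0,0,0,3,0.45],[0,0,0,0,0,3,0.45],[0,0,0,0,0,-30,0.45],[0,0,0,0,0,-65,0.4],[0,0,0,0,0,-90,0.3]]}}

```text
t: 22.42
tcp_pos: [0.5786, 0.0171, 0.1205]
tool_rot: [-0.0, 1.0, -0.0, 0.0]
force: [-0.3, 0.0, 0.2]
finger_gap: 0.698
gripper_force: 0.0
```

```bash
python3 go.py .4287 .1628 .10 165.5; python3 - <<'E'
from h import *
s=imaging.snapshot("scene"); cv2.imwrite("pics/s2.png",cv2.resize(s["img"][120:380,200:500,::-1],(690,600)))
E
```

```text
psi0 -180.0 turn [-0.   0.  14.5] shift [149.9 145.7  20.4] rows 6.0
```

View pics/s2.png

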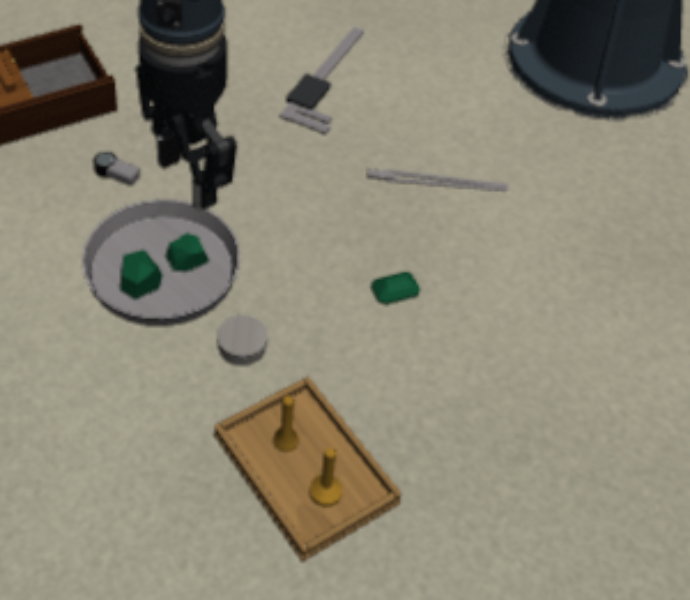

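Both dops stand in the tray at about (286,430) and (327,480). Both roughs are in the pan at (140,273) and (187,252). The cut stone is at (396,288) and is next.

Request:
{"fn": "move_arm", "kwargs": {"rows": [[0,0,14.5,150,146,0,0.25],[0,0,14.5,150,146,0,0.25],[0,0,14.5,150,146,0,0.25],[0,0,14.5,150,146,0,0.25],[0,0,14.5,150,146,0,0.25],[0,0,14.5,150,146,0,0.25],[0,0,14.5,150,146,20,0.25],[0,0,14.5,150,146,40,0.25],[0,0,14.5,150,146,40,0.25],[0,0,14.5,150,146,40,0.25]]}}

```text
t: 23.3
tcp_pos: [0.4277, 0.163, 0.0784]
tool_rot: [0.126, 0.992, -0.0, -0.001]
force: [0.5, 0.2, 0.1]
finger_gap: 0.755
gripper_force: 0.0
```

```bash
python3 go.py .4287 .1628 .021 165.5
```

```text
psi0 165.5 turn [-0.1 -0.1  0. ] shift [-1.2  0.1 57.4] rows 2.0
```

Request:
{"fn": "move_arm", "kwargs": {"rows": [[0,0,0,-1,0,25,0.25],[0,0,0,-1,0,45,0.25],[0,0,0,-1,0,56,0.25],[0,0,0,-1,0,56,0.25],[0,0,0,-1,0,56,0.4],[0,0,0,-1,0,56,0.5],[0,0,0,-1,0,56,0.6],[0,0,0,-1,0,56,0.7],[0,0,0,-1,0,56,0.9],[0,0,0,-1,0,56,1],[0,0,0,-1,0,56,1],[0,0,0,-1,0,56,1]], "squeeze": 40}}

```text
t: 24.3
tcp_pos: [0.43, 0.1629, 0.0244]
tool_rot: [0.126, 0.992, 0.0, 0.001]
force: [-0.4, -0.6, 6.5]
finger_gap: 0.333
gripper_force: 39.4
```

Request:
{"fn": "move_arm", "kwargs": {"rows": [[0,0,0,0,0,-8,1],[0,0,0,0,0,-20,1],[0,0,0,0,0,-45,1],[0,0,0,0,0,-75,1],[0,0,0,0,0,-105,1],[0,0,0,0,0,-120,1],[0,0,0,0,0,-120,1]]}}

```text
t: 24.88
tcp_pos: [0.4312, 0.1633, 0.147]
tool_rot: [0.126, 0.992, 0.001, 0.004]
force: [0.7, -0.5, -0.3]
finger_gap: 0.336
gripper_force: 39.9
```

```bash
python3 go.py .5733 -.280 .145 173
python3 - <<'E'
from h import *
s=imaging.snapshot("scene"); cv2.imwrite("pics/s3.png",cv2.resize(s["img"][100:280,280:480,::-1],(600,540)))
E
```

```text
psi0 165.5 turn [ 0.1  0.5 -7.5] shift [-248.4 -393.7    2.7] rows 12.0
```

View pics/s3.png

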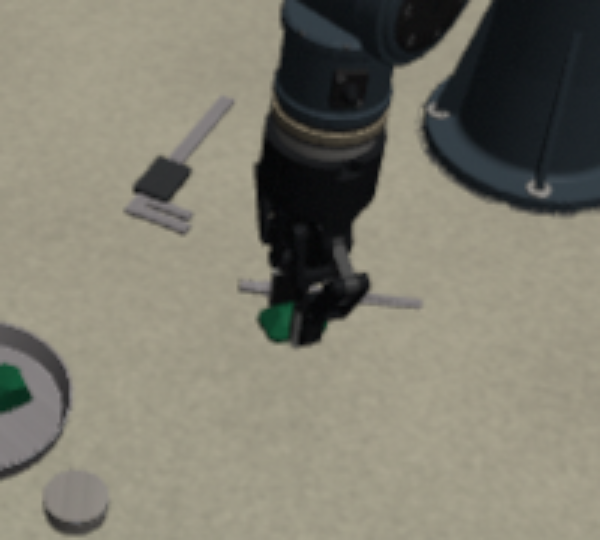

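The stone is held between the pads at about (285,322). I'll carry it over the case mouth.

Request:
{"fn": "move_arm", "kwargs": {"rows": [[0,0,-1,-15,-24,0,1],[0,0,-2,-33,-53,0,1],[0,0,-3,-52,-82,0,1],[0,0,-4,-71,-112,0,1],[0,0,-5,-90,-142,0,1],[0,0,-6,-109,-172,0,1],[0,0,-7,-128,-202,0,1],[0,0,-7.5,-147,-232,0,1],[0,0,-7.5,-166,-262,0,1],[0,0,-7.5,-185,-292,0,1],[0,0,-7.5,-204,-322,0,1],[0,0,-7.5,-220,-348,0,1]]}}

```text
t: 25.93
tcp_pos: [0.5548, -0.2312, 0.1416]
tool_rot: [0.062, 0.998, 0.0, -0.001]
force: [0.6, 0.5, -1.6]
finger_gap: 0.335
gripper_force: 39.9
```

Request:
{"fn": "move_arm", "kwargs": {"rows": [[0,0,0,-10,-20,0,1],[0,0,0,-19,-36,0,1],[0,0,0,-24,-45,0,1],[0,0,0,-24,-45,0,1],[0,0,0,-24,-45,0,1]]}}

```text
t: 26.35
tcp_pos: [0.5725, -0.2759, 0.1419]
tool_rot: [0.061, 0.998, 0.001, -0.001]
force: [-0.4, -0.2, -0.4]
finger_gap: 0.333
gripper_force: 39.9
```

```bash
python3 go.py .5733 -.280 .036 173
```

```text
psi0 173.0 turn [ 0.1 -0.1 -0. ] shift [ -1.6  -4.2 105.9] rows 3.0
```

Request:
{"fn": "move_arm", "kwargs": {"rows": [[0,0,0,-1,-4,0,1],[0,0,0,-1,-4,20,1],[0,0,0,-1,-4,40,1],[0,0,0,-1,-4,58,1],[0,0,0,-1,-4,74,1],[0,0,0,-1,-4,88,1],[0,0,0,-1,-4,97,1],[0,0,0,-1,-4,102,1],[0,0,0,-1,-4,105,1],[0,0,0,-1,-4,106,1],[0,0,0,-1,-4,106,1]]}}

```text
t: 27.27
tcp_pos: [0.5743, -0.2809, 0.0375]
tool_rot: [0.061, 0.998, -0.0, 0.0]
force: [0.4, 0.6, -0.6]
finger_gap: 0.339
gripper_force: 39.9
```

Request:
{"fn": "move_arm", "kwargs": {"rows": [[0,0,0,0,0,1,1],[0,0,0,0,0,2,1],[0,0,0,0,0,3,1],[0,0,0,0,0,4,1],[0,0,0,0,0,5,1],[0,0,0,0,0,6,1],[0,0,0,0,0,6,1]]}}

```text
t: 27.85
tcp_pos: [0.5738, -0.2807, 0.0309]
tool_rot: [0.061, 0.998, 0.0, -0.0]
force: [-0.2, 0.0, -0.3]
finger_gap: 0.336
gripper_force: 39.9
```

Request:
{"fn": "move_arm", "kwargs": {"rows": [[0,0,0,0,0,0.5,1],[0,0,0,0,0,1,1],[0,0,0,0,0,1.5,1],[0,0,0,0,0,2,1],[0,0,0,0,0,2,1]]}}

```text
t: 28.27
tcp_pos: [0.574, -0.2808, 0.0304]
tool_rot: [0.061, 0.998, -0.0, 0.0]
force: [-1.6, 0.2, 7.9]
finger_gap: 0.334
gripper_force: 40.7
```

Contact with the floor. I'll open gently.

Request:
{"fn": "move_arm", "kwargs": {"rows": [[0,0,0,0,0,0,0.65],[0,0,0,0,0,0,0.62],[0,0,0,0,0,0,0.59],[0,0,0,0,0,0,0.56],[0,0,0,0,0,0,0.53],[0,0,0,0,0,0,0.5],[0,0,0,0,0,0,0.5],[0,0,0,0,0,-10,0.5],[0,0,0,0,0,-30,0.5],[0,0,0,0,0,-60,0.5],[0,0,0,0,0,-90,0.5]]}}

```text
t: 29.18
tcp_pos: [0.5733, -0.2804, 0.1198]
tool_rot: [0.061, 0.998, 0.001, -0.001]
force: [-0.0, -0.5, 0.1]
finger_gap: 0.499
gripper_force: 0.0
```

```bash
python3 go.py .6358 -.2877 .13 83 
```

```text
psi0 173.0 turn [-0.  -0.1 90. ] shift [-62.9   0.4 -10.4] rows 13.0
```

Request:
{"fn": "move_arm", "kwargs": {"rows": [[0,0,90,-63,0,-10,0.5],[0,0,90,-63,0,-10,0.5],[0,0,90,-63,0,-10,0.5],[0,0,90,-63,0,-10,0.5],[0,0,90,-63,0,-10,0.5],[0,0,90,-63,0,-10,0.5],[0,0,90,-63,0,-10,0.5],[0,0,90,-63,0,-10,0.5],[0,0,90,-63,0,-10,0.5],[0,0,90,-63,0,-10,0.5],[0,0,90,-63,0,-10,0.5],[0,0,90,-63,0,-10,0.5]]}}

```text
t: 30.18
tcp_pos: [0.6365, -0.2884, 0.1299]
tool_rot: [0.727, 0.686, 0.0, 0.0]
force: [0.5, 0.5, -0.9]
finger_gap: 0.499
gripper_force: 0.0
```

```bash
python3 go.py .6358 -.2877 .066 83
python3 - <<'E'
from h import *
s=imaging.snapshot("scene"); cv2.imwrite("pics/s4.png",cv2.resize(s["img"][80:200,160:320,::-1],(640,480)))
E
```

```text
psi0 86.7 turn [0.  0.  3.7] shift [ 0.7 -0.7 63.9] rows 2.0
```

View pics/s4.png

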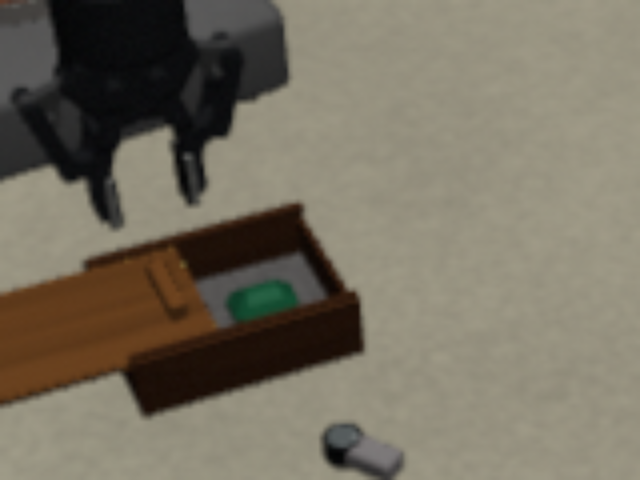

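The cut stone lies flat on the case floor at about (263,298) in the crop. Next I grip the bar and shut the cover.

Request:
{"fn": "move_arm", "kwargs": {"rows": [[0,0,3.7,1,-1,0,0.5],[0,0,3.7,1,-1,30,0.5],[0,0,3.7,1,-1,55,0.5],[0,0,3.7,1,-1,63,0.5],[0,0,3.7,1,-1,63,0.6],[0,0,3.7,1,-1,63,0.75],[0,0,3.7,1,-1,63,1],[0,0,3.7,1,-1,63,1],[0,0,3.7,1,-1,63,1],[0,0,3.7,1,-1,63,1]], "squeeze": 30}}

```text
t: 31.07
tcp_pos: [0.6357, -0.2879, 0.0676]
tool_rot: [0.747, 0.665, -0.0, 0.001]
force: [-2.6, -0.6, 4.8]
finger_gap: 0.123
gripper_force: 32.1
```

```bash
python3 go.py .5465 -.2767 .067 83
```

```text
psi0 83.4 turn [0.1 0.1 0.4] shift [  0.8 -89.9   0.6] rows 3.0
```

Request:
{"fn": "move_arm", "kwargs": {"rows": [[0,0,0,0,-9,0,1],[0,0,0,0,-18,0,1],[0,0,0,0,-27,0,1],[0,0,0,0,-36,0,1],[0,0,0,0,-46,0,1],[0,0,0,0,-56,0,1],[0,0,0,0,-66,0,1],[0,0,0,0,-76,0,1],[0,0,0,0,-83,0,1],[0,0,0,1,-89,0,1],[0,0,0,1,-91,0,1],[0,0,0,1,-91,0,1]]}}

```text
t: 32.07
tcp_pos: [0.5462, -0.277, 0.0676]
tool_rot: [0.747, 0.665, 0.001, 0.002]
force: [2.1, -0.6, 7.2]
finger_gap: 0.132
gripper_force: 32.4
```

Request:
{"fn": "move_arm", "kwargs": {"rows": [[0,0,0,0,-1,0,1],[0,0,0,0,-2,0,1],[0,0,0,0,-2,0,1],[0,0,0,0,-2,0,1]]}}

```text
t: 32.4
tcp_pos: [0.5461, -0.277, 0.0676]
tool_rot: [0.747, 0.665, 0.001, 0.004]
force: [6.5, 0.0, 4.9]
finger_gap: 0.13
gripper_force: 32.1
```

It has hit the stop. I'll release, retreat and check.

Request:
{"fn": "move_arm", "kwargs": {"rows": [[0,0,0,0,1,0,0.8],[0,0,0,0,1,0,0.65],[0,0,0,0,1,0,0.55],[0,0,0,0,1,0,0.5],[0,0,0,0,1,-25,0.5],[0,0,0,0,1,-60,0.5],[0,0,0,0,1,-95,0.5],[0,0,0,-60,-20,-130,0.5],[0,0,0,-100,-30,-150,0.5],[0,0,0,-120,-40,-160,0.5],[0,0,0,-120,-40,-160,0.5],[0,0,0,-120,-40,-160,0.5]]}}

```text
t: 33.4
tcp_pos: [0.4885, -0.3947, 0.2282]
tool_rot: [0.748, 0.663, -0.001, 0.003]
force: [0.3, -0.1, 0.8]
finger_gap: 0.503
gripper_force: 0.0
```

```bash
python3 - <<'E'
from h import *
s=imaging.snapshot("scene"); cv2.imwrite("pics/s5.png",cv2.resize(s["img"][80:380,160:560,::-1],(800,600)))
E
```

```text
(no output)
```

View pics/s5.png

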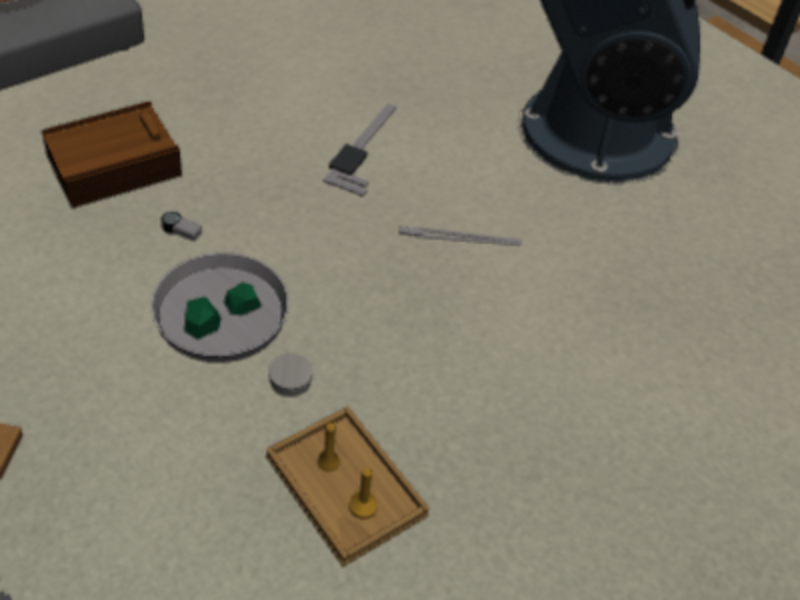

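The picture shows the case shut at (110,150), the roughs in the pan at (200,317) and (242,298), the dops upright in the tray at (330,450) and (365,495), and the arm clear of everything.

```bash
python3 -c "
from station import order; print(order.sign_off())"
```

```text
the job is handed in; nothing more can be done
None
```

The job is handed in at about 33 s of robot time: both dops stand upright in the tray, both rough stones are in the pan, and the cut stone lies in the shut case; the last picture showed all but the stone, seen flat on the case floor just before the cover closed.

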